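Time and hold a plinth against the sprung stop

TASK

On the hold timer press the smallest key to clear it, then the largest key to start it, one at a time and each fully down, leaving the middle-sized key alone. Then hold the wooden plinth for me while I fasten it: standing flat on the table, with one of its narrow ends square against and centred on the sprung stop, push it steadily with about 10 newtons, so that the stop is driven back about half its travel, and finish while still holding it there. Never ram it, and do not disturb the jar or the two ornaments.

Things in the scene. Friction and masses are not known exactly. Their poses are not given: they have to be found in the camera images.
- plinth: loose display plinth, 0.15 to 0.28 kg: a pale wooden block 64 mm (its x) by 50 mm (its y) by 40 mm high, with a turquoise step 46 x 34 mm on top that reaches 52 mm above the table. Origin: centre of the underside; z up; its two narrow (50 mm wide) ends are its -x and +x faces, 32 mm from the origin, and are alike. It starts standing on the table between robot and fixture, one end roughly towards the stop. Held pressed hard onto the table it drags and may tip.
- fixture: fixture bolted to the table: dark steel housing 60 (x) x 80 mm (y), 52 mm high on a flange 120 mm wide, carrying the sprung stop on its robot-facing side. Origin: on the table, below the centre of the stop's face when the stop is fully out. +x is the direction in which the stop is pushed (roughly away from the robot), y runs along the stop's face, z up. The housing begins 40 mm behind the origin along +x. Nothing lies under the space in front of the stop but the table.
- stop (a joint): travel of the sprung stop, m: 0 fully out, growing as it is pushed along the fixture's +x, 0.024 at the end of its travel. Spring 800 N/m without preload: 10 N pushes it 12.5 mm.
- stop_face (a point): centre of the front face of the stop, an upright aluminium plate 70 mm wide (fixture's y), 10 mm thick, from 4 to 44 mm above the table; moves with the stop.
- timer: hold timer fixed to the table, grey case 85 (x) x 165 (y) x 30 mm high with a blank dark display along its +x side; three round white keys in a row along its y, 50 mm apart, 12 mm to the front of the middle line; key tops 52 mm above the table, each key in a black round housing wider than itself that stands clear below the pressed key. Which key sits where changes. Origin: centre of the underside. It stands left or right of the work.
- key_small_top (a point): centre of the top of the smallest key, 16 mm in diameter; pressed straight down, moves with the key
- key_small (a joint): travel of the smallest key, m: 0 up, 0.006 fully down (4 N at the bottom), springs back
- key_medium_top (a point): centre of the top of the middle-sized key, 24 mm in diameter; not to be pressed
- key_medium (a joint): travel of the middle-sized key, m: 0 up, 0.006 fully down (4 N at the bottom)
- key_large_top (a point): centre of the top of the largest key, 34 mm in diameter; pressed straight down, moves with the key
- key_large (a joint): travel of the largest key, m: 0 up, 0.006 fully down (4 N at the bottom), springs back
- jar: closed paint jar, 64 mm in diameter, 85 mm high, on the other side of the work from the timer; leave alone. Origin: centre of the underside
- ornament_a: small turned ornament (turquoise bulb, dark dome), 52 mm in diameter, 81 mm high, beside the fixture; leave alone. Origin: centre of the underside
- ornament_b: a second ornament like it, on the other side of the fixture; leave alone. Origin: centre of the underside

How it is judged:
By the outcome, as a careful person would: the job done as asked, in the order asked, and still so for the second after the job is handed in, while the arm keeps its last pose, push and grip.
It also fails if it takes over 58 s, if anything falls off the work surface, if the arm or the gripper's body presses on something with over 40 N, if the wrist force passes 120 N, or if a joint passes its speed limit or range.

ROBOT

A 6-joint arm with a two-finger parallel gripper is mounted at the origin on the work surface. World frame = base frame: x ahead of the robot, y to its left, z up, the work surface at z = 0. Lengths are in mm, angles in rad, forces in N, time in s.
With the tool pointing down it reaches from about 325 to 850 mm from the base axis. Payload 4.4 kg.
Tool frame: the origin (TCP) lies at the very end of the fingers, on their centre line; the grasp point (between the pads) lies 19 mm behind it; x points along the fingers, y is the direction in which the jaws open and shut, and the axes are right-handed (so a half turn about x gives the same grasp; the last joint's range is limited). The gripper opens to 94 mm and grips with 3 to 60 N. Pads are 16 mm wide; open, the fingers measure 119 mm over their backs; the gripper's body (75 mm by 177 mm) begins 78 mm behind the grasp point.
Start: joints at [1.167, 0.207, 1.542, -0, 1.393, -0.15], TCP at [143.826, 556.724, 205.447] pointing down, gripper open.
Joint ranges: [-2.73, 2.73], [-0.86, 2.22], [0.23, 2.46], [-1.11, 4.25], [0.08, 2.63], [-2.82, 2.82]. Speed limits (rad/s): [2.79, 2.79, 3.14, 3.14, 3.14, 3.14].

INTERFACE

Orientations are given as [roll, pitch, yaw] about the fixed x, y, z axes, in that order (R = Rz(yaw) Ry(pitch) Rx(roll)).
In Python, from plant import r gives the robot as it stands. The module is installed in compiled form; this text tells all that it offers.
- The arm moves only by the tool jog_arm, never from a script. Its argument "motion" is a list that holds one entry, the list of rows, each a list of 5 numbers: the shift along the tool's x, y, z normalised to -1 to 1, where 1 is 0.3 m, then the turn about the tool's x normalised to -1 to 1, where 1 is pi/2 rad, then the opening, from 0 (shut) to 1 (fully open). A call has exactly 8 rows; each row is the pose to reach, as a shift and turn from the pose commanded when the call began, along the tool's axes at that moment; what a row does not reach only later rows make up. A row lasts 1/8 s, in which the tool goes at most 62.5 mm and 10.7 degrees, less where a joint would pass 70% of its speed; a pose out of reach is approached as far as the arm can. A call with a number of a shift or a turn outside -1 to 1 is refused whole. A call with a gripper value outside its range is refused whole. The fingers move at their own pace and stop on an object; the grip force is fixed at half the most. Time passes only in rows, so rows that repeat a pose let the fingers close, or fill a call up. It gives the time, the measured TCP pose, the force and the opening at its end, in the units of the state.
- r.sense(): the state, without advancing time (a new reading comes with each control period).
- r.snapshot(name): name is "scene" or "side" or "wrist"; returns (picture, depth): 400x640x3 uint8, blue, green, red; 400x640 float32, mm along the optical axis (not along the pixel's ray), 0 where there is no reading.
- r.camera_info(name): a dict with "intrinsics" (3x3 intrinsics, pixels), "extrinsics" (4x4, takes a point from world to camera coordinates). Camera axes: x right, y down, z forward; pixel columns grow to the right and rows downward; lengths in mm; the calibration is good to about 2 mm. A picture is of the moment at which its call begins: read the wrist's pose just before it. camera_info takes no time and is no camera call; for the wrist camera it gives the pose at the moment of the call.
- r.hand_in(): hands the job in, once; it reports no verdict.
The state is a dict: "t": time; "joints": joint angles; "joint_vel": joint speeds; "tau": joint torques, N m; "tcp_pos": TCP position; "tool_rot": TCP orientation; "force": force on the tool from outside, world axes, zero at the start; "ft_torque": the same for the moment, N m; "finger_gap": opening from 0.0 (shut) to 1.0 (fully open).
Only numpy, scipy, OpenCV 4.12 (cv2) and the standard library are available. Lean on these libraries where they do the work, as an engineer would, in place of code of your own. Each camera call takes 0.05 s, during which the arm holds its last target.

## Working session

There is one attempt and no reset: what is moved stays moved. The work goes in short steps, Python scripts to look and compute and a tool call to move; the robot and the scene stay as the last step left them, time stands still between calls to the robot, and variables do not carry over. Pictures are saved under pics/ and viewed, and the job is handed in when it is done.

Besides the shell and the picture viewer there is one more tool, called after "Emit:" as name([rows], argument=value, ...), one row to a line, values as JSON. jog_arm: Moves the arm, as the interface text tells. Scaled input: -1 to 1 covers 0.3 m each way for a shift and pi/2 rad each way for a turn. Its arguments: {"type":"object","properties":{"motion":{"type":"array"}},"required":["motion"]}

```bash
mkdir -p pics; ls; python3 - <<'E'
from plant import r
import cv2,numpy as np
s=r.sense();print(s)
for n in("scene","side"):
    p,d=r.snapshot(n);cv2.imwrite(f"pics/{n}0.png",p);np.savez(f"{n}0.npz",p=p,d=d)
    c=r.camera_info(n);print(n,c)
E
```

```text
pics
{'t': 0.0, 'joints': array([ 1.16753156e+00,  2.07422890e-01,  1.54289920e+00, -4.33290414e-05,
        1.39349652e+00, -1.50532656e-01]), 'joint_vel': array([ 0.00030274, -0.00102857,  0.00132927,  0.00115899,  0.00150876,
       -0.00072755]), 'tau': array([-2.44722241e-04, -3.70890355e+01, -2.81410825e+01,  6.97318953e-02,
        3.63306503e-02, -1.84487299e-04]), 'tcp_pos': array([143.51025364, 555.99132925, 204.31513774]), 'tool_rot': array([-1.70217878,  1.56856996, -1.9549032 ]), 'force': array([ 0.41452172,  0.32625648, -0.16758359]), 'ft_torque': array([ 0.03692382,  0.0177977 , -0.03121294]), 'finger_gap': 1.0012851654752584}
scene {'intrinsics': array([[401.80588106,   0.        , 321.50951681],
       [  0.        , 401.80588106, 194.83033088],
       [  0.        ,   0.        ,   1.        ]]), 'extrinsics': array([[ 8.41635077e-01,  5.39807774e-01,  1.60613012e-02,
        -5.20277692e+02],
       [ 4.05253977e-01, -6.11630340e-01, -6.79468573e-01,
        -2.15391872e+02],
       [-3.56958839e-01,  5.78373490e-01, -7.33528795e-01,
         1.25189963e+03],
       [ 0.00000000e+00,  0.00000000e+00,  0.00000000e+00,
         1.00000000e+00]])}
side {'intrinsics': array([[361.92412634,   0.        , 319.37946324],
       [  0.        , 361.92412634, 200.90619979],
       [  0.        ,   0.        ,   1.        ]]), 'extrinsics': array([[-8.59888736e-01, -5.10307178e-01, -1.33396231e-02,
         5.14406403e+02],
       [-3.33932739e-01,  5.82071121e-01, -7.41405514e-01,
         2.55100598e+02],
       [ 3.86109165e-01, -6.33071714e-01, -6.70924674e-01,
         6.02546224e+02],
       [ 0.00000000e+00,  0.00000000e+00,  0.00000000e+00,
         1.00000000e+00]])}
```

View pics/scene0.png

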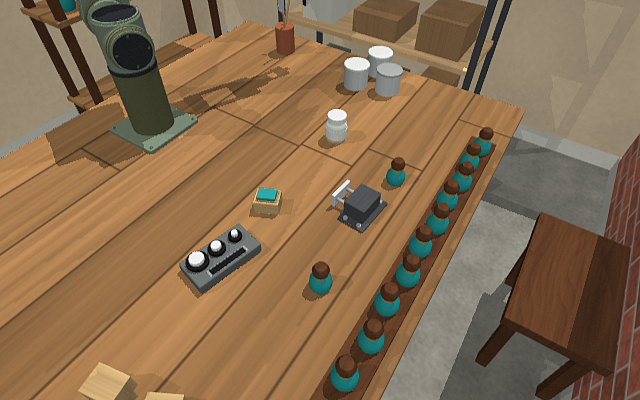

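View pics/side0.png

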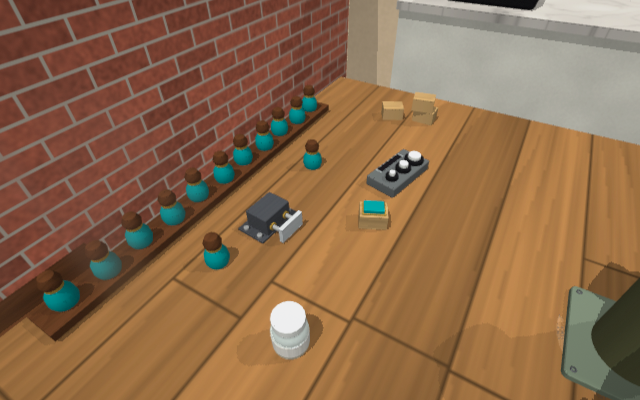

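Left of the plinth, the scene picture shows the jar (337,125), the stop (342,193) and the ornaments (396,172) and (320,278). The timer is at (220,258), its keys running large, medium, small. I'll enlarge next.

```bash
python3 - <<'E'
import cv2,numpy as np
p=np.load("scene0.npz")["p"]
a=cv2.resize(p[215:300,170:275],None,fx=7,fy=7,interpolation=cv2.INTER_CUBIC);cv2.imwrite("pics/c_timer.png",a)
a=cv2.resize(p[150:240,240:400],None,fx=5,fy=5,interpolation=cv2.INTER_CUBIC);cv2.imwrite("pics/c_fix.png",a)
p=np.load("side0.npz")["p"]
a=cv2.resize(p[180:250,230:400],None,fx=4.7,fy=4.7,interpolation=cv2.INTER_CUBIC);cv2.imwrite("pics/s_fix.png",a)
a=cv2.resize(p[140:200,360:440],None,fx=9,fy=9,interpolation=cv2.INTER_CUBIC);cv2.imwrite("pics/s_timer.png",a)
E
```

```text
(no output)
```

View pics/c_timer.png

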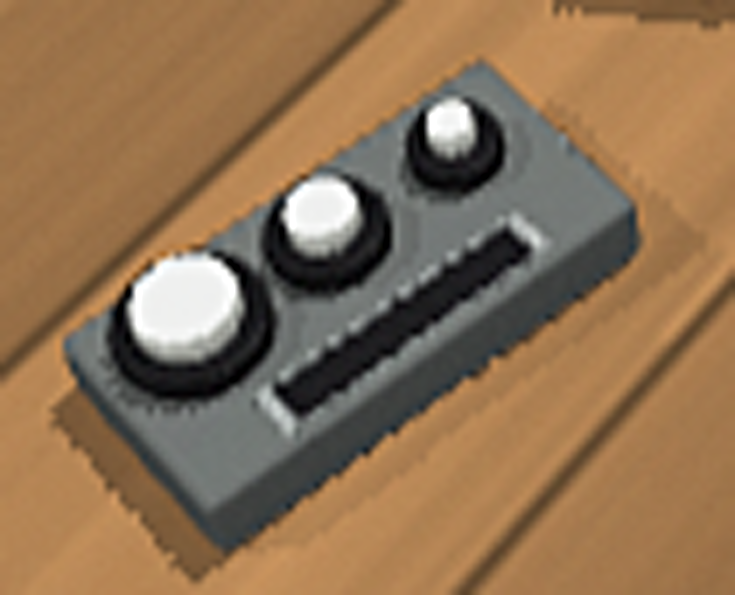

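View pics/c_fix.png

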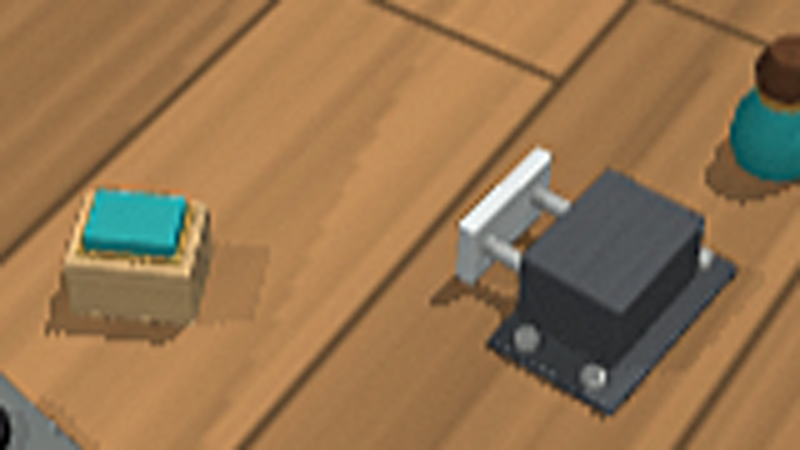

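View pics/s_fix.png

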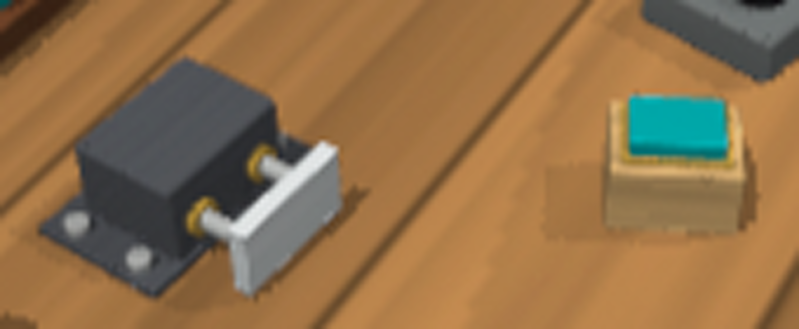

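View pics/s_timer.png

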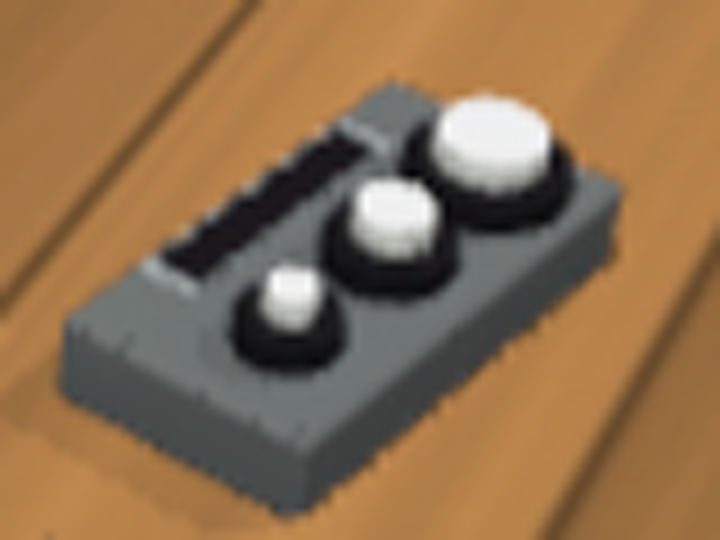

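```bash
cat > h.py <<'E'
import numpy as np
from plant import r
def ray(cam,uv,z,info=None):
    c=info or r.camera_info(cam);K=c["intrinsics"];T=np.array(c["extrinsics"])
    R=T[:3,:3];o=-R.T@T[:3,3];d=R.T@np.linalg.inv(K)@np.array([uv[0],uv[1],1.])
    return o+d*(z-o[2])/d[2]
def crop(uv,s,off): return ((uv[0]+.5)/s-.5+off[0],(uv[1]+.5)/s-.5+off[1])
E
python3 - <<'E'
from h import *
np.set_printoptions(precision=1,suppress=True)
def go(t,cam,s,off,z,L):
    print(cam,t,[ray(cam,crop(u,s,off),z)[:2].round(1).tolist() for u in L])
go("keys SML","scene",7,(170,215),52,[(450,118),(320,203),(184,298)])
go("keys SML","side",9,(360,140),52,[(290,280),(395,203),(493,130)])
go("timer top","scene",7,(170,215),30,[(482,62),(635,210),(210,515),(68,350)])
go("timer top","side",9,(360,140),30,[(395,82),(620,190),(297,452),(65,330)])
go("plinth40","scene",5,(240,150),40,[(93,190),(210,207),(190,275),(65,258)])
go("step52","scene",5,(240,150),52,[(97,188),(187,195),(178,247),(83,240)])
go("plinth40","side",4.7,(230,180),40,[(612,100),(738,100),(745,168),(606,172)])
go("step52","side",4.7,(230,180),52,[(630,97),(725,98),(727,152),(628,150)])
go("plinth0","scene",5,(240,150),0,[(70,310),(187,322)])
go("plinth0","side",4.7,(230,180),0,[(605,225),(740,232)])
go("plate44 front","scene",5,(240,150),44,[(458,228),(540,148)])
go("plate44 back","scene",5,(240,150),44,[(478,235),(551,155)])
go("plate44 front","side",4.7,(230,180),44,[(242,240),(338,150)])
go("plate44 back","side",4.7,(230,180),44,[(230,235),(325,143)])
go("house52","scene",5,(240,150),52,[(612,170),(704,217),(622,310),(520,262)])
go("house52","side",4.7,(230,180),52,[(187,58),(276,103),(168,195),(78,147)])
print(ray("scene",(337,113),85),ray("scene",(399,162),81),ray("scene",(320,266),81))
# depth check
for n,pts in (("scene",[(234,232),(266,194),(197,257),(362,198)]),("side",[(392,171),(374,207),(268,212)])):
    d=np.load(n+"0.npz")["d"];c=r.camera_info(n);K=c["intrinsics"];T=c["extrinsics"]
    for u in pts:
        dd=d[u[1],u[0]];pc=np.linalg.inv(K)@[u[0]*dd,u[1]*dd,dd];print(n,u,T[:3,:3].T@(pc-T[:3,3]))
E
```

```text
scene keys SML [[512.9, -205.8], [501.2, -254.0], [491.1, -303.4]]
side keys SML [[511.8, -207.1], [499.7, -255.1], [488.1, -303.1]]
scene timer top [[492.2, -170.5], [574.0, -190.3], [538.2, -346.8], [460.4, -328.9]]
side timer top [[530.8, -344.9], [452.8, -324.1], [489.8, -165.3], [566.4, -182.5]]
scene plinth40 [[463.9, -59.2], [520.5, -35.9], [539.7, -78.2], [481.6, -103.2]]
scene step52 [[472.9, -65.3], [513.3, -44.3], [530.8, -74.8], [489.4, -96.8]]
side plinth40 [[536.6, -79.6], [483.2, -110.2], [461.8, -67.7], [517.0, -32.9]]
side step52 [[524.8, -73.5], [485.1, -95.5], [469.5, -61.4], [509.8, -39.8]]
scene plinth0 [[479.9, -103.9], [534.1, -77.5]]
side plinth0 [[517.1, -37.4], [458.7, -65.7]]
scene plate44 front [[634.6, 17.9], [640.3, 89.6]]
scene plate44 back [[645.4, 19.4], [647.7, 88.3]]
side plate44 front [[637.2, 91.0], [631.5, 20.6]]
side plate44 back [[643.7, 91.1], [639.4, 19.6]]
scene house52 [[682.5, 88.9], [736.5, 85.5], [731.5, 9.4], [675.3, 9.0]]
side house52 [[727.2, 9.3], [670.1, 14.8], [677.6, 90.7], [733.3, 86.4]]
[496.  271.5  85. ] [736.1 184.   81. ] [ 735.9 -191.7   81. ]
scene (234, 232) [ 513.7 -206.4   51.1]
scene (266, 194) [501.2 -73.4  51. ]
scene (197, 257) [ 492.9 -301.8   52.1]
scene (362, 198) [706.9  44.1  53.4]
side (392, 171) [ 510.4 -204.9   52.9]
side (374, 207) [494.9 -63.4  53.3]
side (268, 212) [689.1  65.8  52.6]
```

```bash
cat >> h.py <<'E'
from scipy.spatial.transform import Rotation as Ro
np.set_printoptions(precision=3,suppress=True)
def st():
    s=r.sense();R=Ro.from_euler("xyz",s["tool_rot"]).as_matrix()
    print("t%.2f"%s["t"],"tcp",s["tcp_pos"].round(1),"jaw",round(np.degrees(np.arctan2(R[1,1],R[0,1])),2),"F",s["force"].round(2),"M",s["ft_torque"].round(2),"gap",round(s["finger_gap"]*94,1),"q",s["joints"].round(2))
    return s,R
def rel(target,jaw=None):
    s,R=st()
    d=R.T@(np.array(target)-s["tcp_pos"])/300
    y=np.degrees(np.arctan2(R[1,1],R[0,1]))
    # turn about tool x (down) by +a lowers yaw
    a=None if jaw is None else -((jaw-y+90)%180-90)/90*np.sign(-R[2,0])
    print("shift",d.round(4),"turn",a)
E
python3 - <<'E'
from h import *
s,R=st();print(R)
rel((420,300,180));rel((512.4,-206.4,90),117.5);rel((512.4,-206.4,90),85.4)
E
```

```text
t0.10 tcp [143.5 556.  204.4] jaw 75.51 F [-0.06  0.22 -0.49] M [-0.03  0.03  0.01] gap 93.8 q [ 1.17  0.21  1.54 -0.    1.39 -0.15]
[[-0.001  0.25   0.968]
 [-0.002  0.968 -0.25 ]
 [-1.    -0.002 -0.   ]]
t0.10 tcp [143.5 556.  204.4] jaw 75.51 F [-0.06  0.22 -0.49] M [-0.03  0.03  0.01] gap 93.8 q [ 1.17  0.21  1.54 -0.    1.39 -0.15]
shift [ 0.082 -0.596  1.106] turn None
t0.10 tcp [143.5 556.  204.4] jaw 75.51 F [-0.06  0.22 -0.49] M [-0.03  0.03  0.01] gap 93.8 q [ 1.17  0.21  1.54 -0.    1.39 -0.15]
shift [ 0.385 -2.152  1.826] turn -0.46651487839194994
t0.10 tcp [143.5 556.  204.4] jaw 75.51 F [-0.06  0.22 -0.49] M [-0.03  0.03  0.01] gap 93.8 q [ 1.17  0.21  1.54 -0.    1.39 -0.15]
shift [ 0.385 -2.152  1.826] turn -0.10984821172528349
```

Emit:
jog_arm([
  [[0,-0.98,0.98,0,0],[0,-0.98,0.98,0,0],[0,-0.98,0.98,0,0],[0,-0.98,0.98,0,0],[0,-0.98,0.98,0,0],[0,-0.98,0.98,0,0],[0,-0.98,0.98,0,0],[0,-0.98,0.98,0,0]],
])

```text
t: 1.1
tcp_pos: [355.8, 196.5, 205.2]
tool_rot: [-2.066, 1.57, -2.324]
force: [-0.8, 0.0, 0.2]
finger_gap: 0.183
```

```bash
python3 -c "
from h import *
rel((512.4,-206.4,80),76)"
```

```text
t1.10 tcp [355.8 196.5 205.2] jaw 75.2 F [-0.82  0.03  0.21] M [0.02 0.03 0.02] gap 17.2 q [ 0.29 -0.17  1.92 -0.    1.39 -1.02]
shift [ 0.418 -1.165  0.848] turn -0.008892417964714778
```

Emit:
jog_arm([
  [[0.05,-1,0.848,0,0],[0.05,-1,0.848,0,0],[0.1,-1,0.848,0,0],[0.15,-1,0.848,0,0],[0.2,-1,0.848,0,0],[0.25,-1,0.848,0,0],[0.3,-1,0.848,0,0],[0.3,-1,0.848,0,0]],
])

```text
t: 2.1
tcp_pos: [524.9, -154.7, 112.4]
tool_rot: [2.869, 1.564, 2.615]
force: [-0.4, -0.2, 0.1]
finger_gap: 0.003
```

```bash
python3 -c "
from h import *
rel((512.4,-206.4,58),76)"
```

```text
t2.10 tcp [ 524.9 -154.7  112.4] jaw 75.45 F [-0.42 -0.19  0.13] M [-0.01 -0.03 -0.03] gap 0.3 q [-0.45  0.25  1.7   0.    1.2  -1.76]
shift [ 0.181 -0.178  0.004] turn -0.006155441234717627
```

Emit:
jog_arm([
  [[0.0,-0.178,0.004,0,0],[0.0,-0.178,0.004,0,0],[0.1,-0.178,0.004,0,0],[0.15,-0.178,0.004,0,0],[0.15,-0.178,0.004,0,0],[0.15,-0.178,0.004,0,0],[0.15,-0.178,0.004,0,0],[0.15,-0.178,0.004,0,0]],
])

```text
t: 3.1
tcp_pos: [514.6, -207.8, 71.2]
tool_rot: [-0.282, 1.569, -0.534]
force: [0.5, 0.0, -0.4]
finger_gap: 0.009
```

```bash
python3 -c "
from h import *
import cv2
rel((512.4,-206.4,46),76)
for n,(a,b,c,d) in dict(scene=(190,290,170,290),side=(120,220,340,460),wrist=(0,400,0,640)).items():
  p,_=r.snapshot(n);p=p[a:b,c:d];cv2.imwrite('pics/k1_'+n+'.png',p if n=='wrist' else cv2.resize(p,None,fx=6,fy=6,interpolation=2))
"
```

```text
t3.10 tcp [ 514.6 -207.8   71.2] jaw 75.51 F [ 0.52  0.04 -0.41] M [-0.05 -0.03 -0.03] gap 0.8 q [-0.54  0.31  1.71  0.    1.12 -1.86]
shift [ 0.084  0.003 -0.008] turn -0.005422052611596781
```

View pics/k1_scene.png

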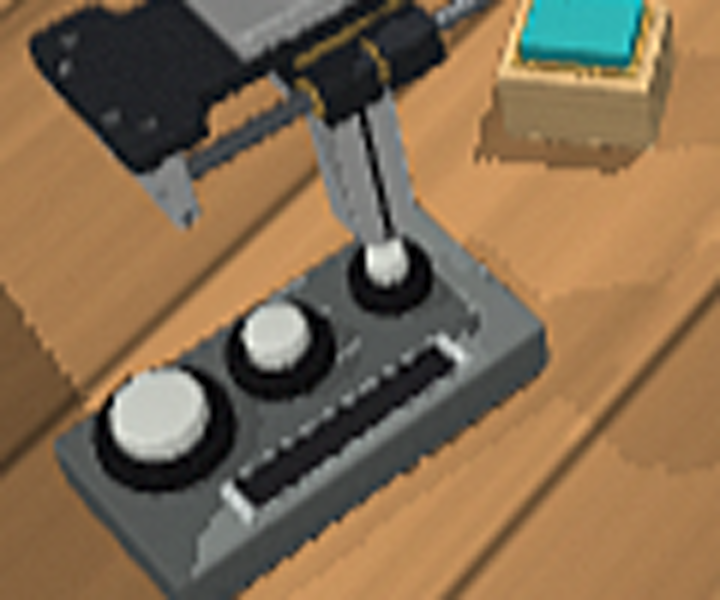

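View pics/k1_wrist.png

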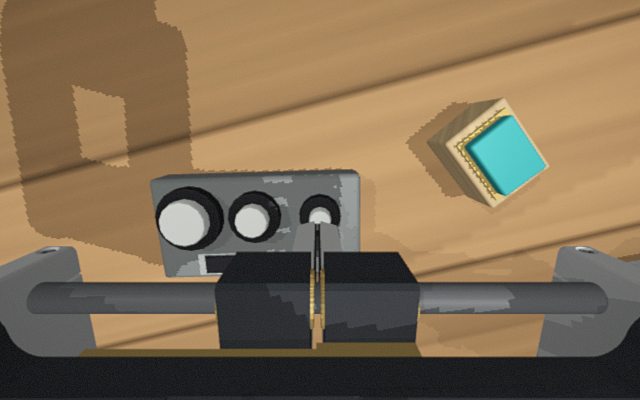

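View pics/k1_side.png

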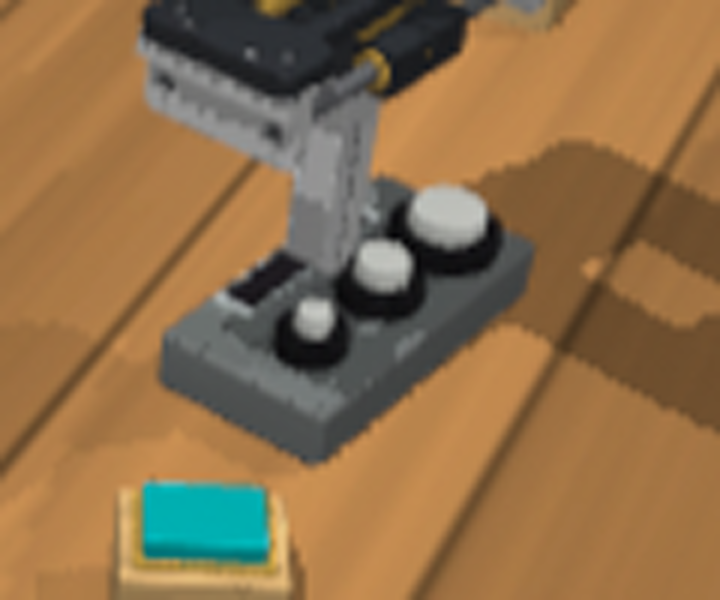

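Emit:
jog_arm([
  [[0.03,0.003,-0.008,0,0],[0.05,0.003,-0.008,0,0],[0.06,0.003,-0.008,0,0],[0.068,0.003,-0.008,0,0],[0.074,0.003,-0.008,0,0],[0.08,0.003,-0.008,0,0],[0.084,0.003,-0.008,0,0],[0.084,0.003,-0.008,0,0]],
])

```text
t: 4.25
tcp_pos: [511.7, -205.9, 46.2]
tool_rot: [2.947, 1.57, 2.694]
force: [-4.3, 2.1, 7.8]
finger_gap: 0.003
```

```bash
python3 -c "
from h import *
rel((512.4,-206.4,46),76)
import cv2
for n,(a,b,c,d) in dict(side=(120,220,340,460)).items():
  p,_=r.snapshot(n);p=p[a:b,c:d];cv2.imwrite('pics/k2_'+n+'.png',p if n=='wrist' else cv2.resize(p,None,fx=6,fy=6,interpolation=2))
"
```

```text
t4.25 tcp [ 511.7 -205.9   46.2] jaw 75.52 F [-4.35  2.09  7.78] M [ 0.45  0.9  -0.  ] gap 0.3 q [-0.54  0.34  1.73 -0.    1.07 -1.86]
shift [ 0.001 -0.001  0.003] turn -0.005299026727778748
```

View pics/k2_side.png

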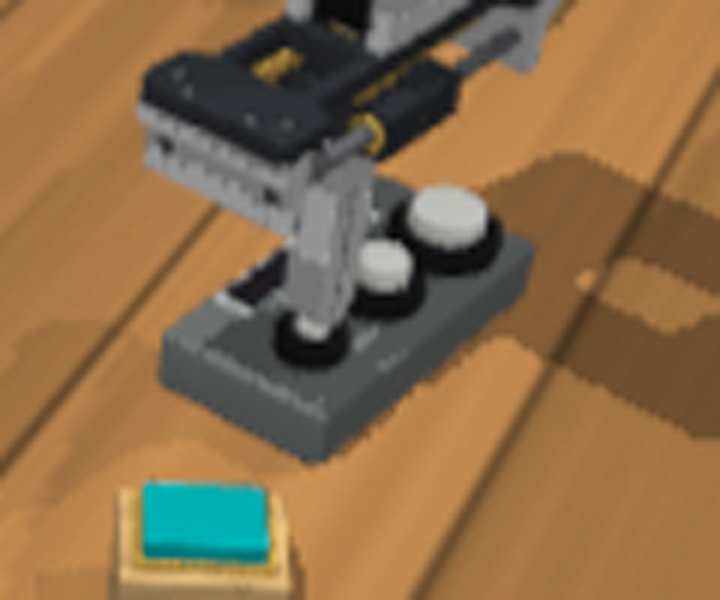

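Emit:
jog_arm([
  [[0.004,0,0,0,0],[0.004,0,0,0,0],[-0.06,0,0,0,0],[-0.13,0,0,0,0],[-0.13,-0.331,0.007,0,0],[-0.13,-0.331,0.007,0,0],[-0.06,-0.331,0.007,0,0],[-0.06,-0.331,0.007,0,0]],
])

```text
t: 5.3
tcp_pos: [488.0, -302.5, 61.6]
tool_rot: [2.632, 1.568, 2.378]
force: [-0.3, -0.1, -0.5]
finger_gap: 0.006
```

```bash
python3 -c "
from h import *
rel((489.6,-303.2,46),76)"
```

```text
t5.30 tcp [ 488.  -302.5   61.6] jaw 75.45 F [-0.25 -0.07 -0.54] M [-0.02  0.01 -0.02] gap 0.5 q [-0.71  0.36  1.66  0.    1.12 -2.02]
shift [ 0.052 -0.001  0.006] turn -0.006106789895391608
```

Emit:
jog_arm([
  [[0.02,-0.001,0.005,0,0],[0.03,-0.001,0.005,0,0],[0.036,-0.001,0.005,0,0],[0.042,-0.001,0.005,0,0],[0.048,-0.001,0.005,0,0],[0.054,-0.001,0.005,0,0],[0.056,-0.001,0.005,0,0],[0.056,-0.001,0.005,0,0]],
])

```text
t: 6.3
tcp_pos: [490.9, -303.2, 46.7]
tool_rot: [0.615, 1.57, 0.362]
force: [0.9, 2.3, 4.2]
finger_gap: 0.006
```

```bash
python3 -c "
from h import *
rel((489.6,-303.2,46),76)
import cv2
for n,(a,b,c,d) in dict(side=(120,220,340,460)).items():
  p,_=r.snapshot(n);p=p[a:b,c:d];cv2.imwrite('pics/k3_'+n+'.png',p if n=='wrist' else cv2.resize(p,None,fx=6,fy=6,interpolation=2))
"
```

```text
t6.30 tcp [ 490.9 -303.2   46.7] jaw 75.51 F [0.94 2.31 4.17] M [ 0.53 -0.13  0.01] gap 0.6 q [-0.7   0.39  1.67  0.    1.09 -2.02]
shift [ 0.002 -0.001 -0.004] turn -0.005405489429938055
```

View pics/k3_side.png

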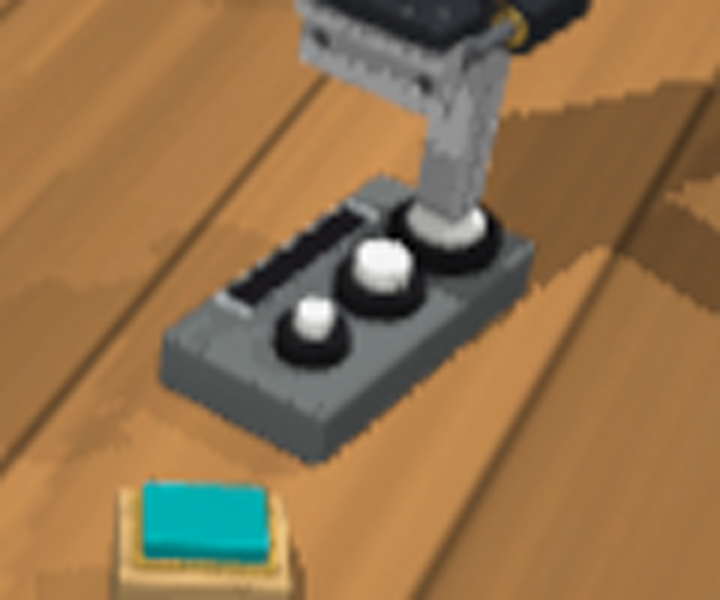

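Emit:
jog_arm([
  [[0.003,0,0,0,0],[0.006,0,0,0,0],[0.009,0,0,0,0],[0.009,0,0,0,0],[0.009,0,0,0,0],[0.009,0,0,0,0],[0.009,0,0,0,0],[0.009,0,0,0,0]],
])

```text
t: 7.35
tcp_pos: [491.0, -303.4, 46.0]
tool_rot: [0.491, 1.57, 0.239]
force: [-2.4, 5.3, 14.9]
finger_gap: 0.005
```

```bash
python3 -c "
from h import *
rel((489.6,-303.2,110),76)
rel((499.5,-69.5,110),117.5)"
```

```text
t7.35 tcp [ 491.  -303.4   46. ] jaw 75.52 F [-2.39  5.26 14.93] M [ 1.16  0.55 -0.04] gap 0.5 q [-0.7   0.39  1.67  0.    1.09 -2.02]
shift [-0.213 -0.001 -0.004] turn -0.005305396057017239
t7.35 tcp [ 491.  -303.4   46. ] jaw 75.52 F [-2.39  5.26 14.93] M [ 1.16  0.55 -0.04] gap 0.5 q [-0.7   0.39  1.67  0.    1.09 -2.02]
shift [-0.213  0.762 -0.167] turn -0.4664165071681282
```

Emit:
jog_arm([
  [[-0.1,0,0,0,0],[-0.3,0,0,0,0],[-0.3,0.2,-0.05,-0.1,0],[-0.3,0.4,-0.1,-0.2,1],[-0.3,0.6,-0.16,-0.3,1],[-0.3,0.755,-0.168,-0.4,1],[-0.3,0.755,-0.168,-0.466,1],[-0.3,0.755,-0.168,-0.466,1]],
])

```text
t: 8.35
tcp_pos: [498.0, -71.5, 133.2]
tool_rot: [-2.658, 1.569, -2.179]
force: [0.2, 0.2, 0.5]
finger_gap: 0.5
```

```bash
python3 -c "
from h import *
import cv2
rel((499.5,-69.5,20),117.5)
i=r.camera_info('wrist');np.savez('w1.npz',K=i['intrinsics'],T=i['extrinsics'])
for n in('wrist','scene','side'):
  p,_=r.snapshot(n);cv2.imwrite('pics/p1_'+n+'.png',p)
"
```

```text
t8.35 tcp [498.  -71.5 133.2] jaw 117.46 F [0.21 0.21 0.47] M [ 0.02  0.03 -0.  ] gap 47.0 q [-0.31  0.13  1.79 -0.    1.22 -2.36]
shift [0.378 0.004 0.008] turn -0.0004654906180948931
```

View pics/p1_wrist.png

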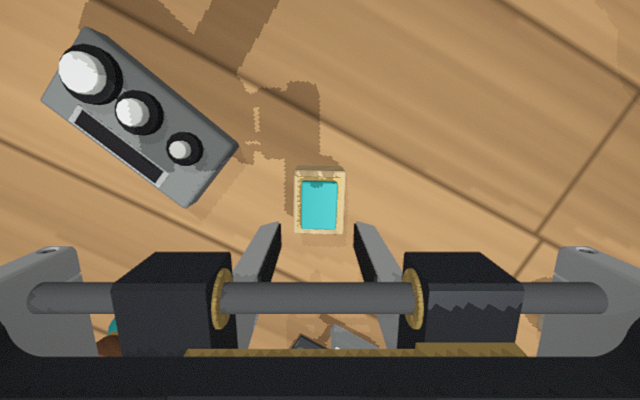

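View pics/p1_scene.png

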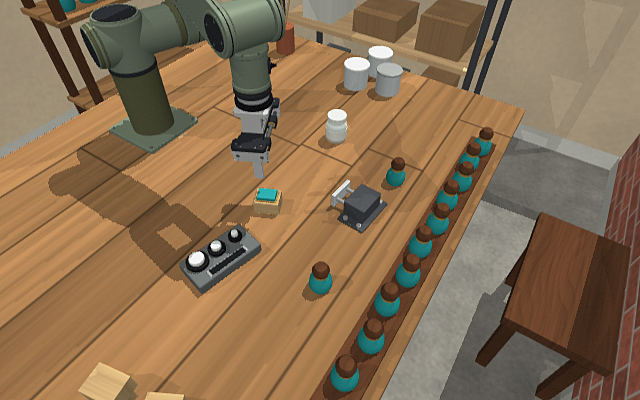

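The wrist picture shows the plinth upright between the fingers, with its step centred around (319,205) and close to square with the jaws. An enlargement will give the fine measurement.

```bash
python3 -c "
import cv2
p=cv2.imread('pics/p1_wrist.png')[160:245,270:370];cv2.imwrite('pics/p1_wc.png',cv2.resize(p,None,fx=7,fy=7,interpolation=2))"
```

```text
(no output)
```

View pics/p1_wc.png

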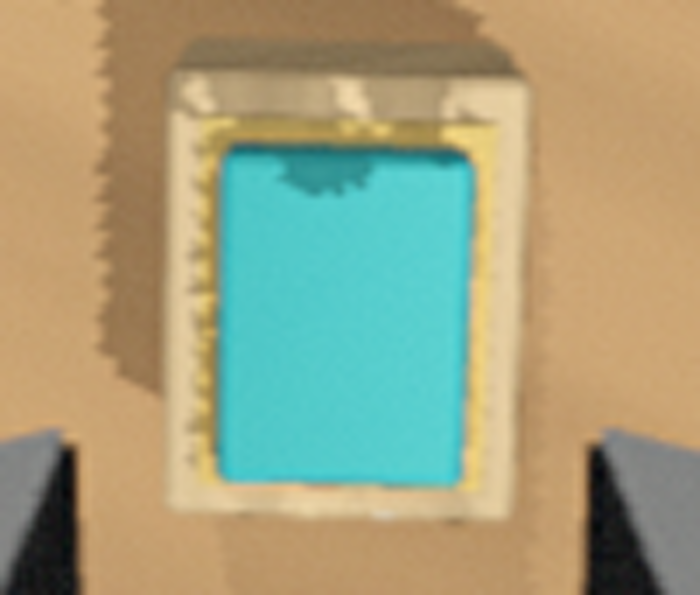

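```bash
python3 - <<'E'
from h import *
w=np.load('w1.npz');i=dict(intrinsics=w['K'],extrinsics=w['T'])
for z,L in ((52,[(228,158),(472,158),(462,483),(220,480)]),(40,[(175,75),(528,88),(513,518),(168,508)])):
    P=np.array([ray('',crop(u,7,(270,160)),z,i)[:2] for u in L]);a=P[0]-P[3];b=P[1]-P[2];c=P[0]-P[1]
    print(P.mean(0),np.degrees(np.arctan2(-a[1],-a[0])),np.degrees(np.arctan2(-b[1],-b[0])),np.degrees(np.arctan2(c[1],c[0])),[np.linalg.norm(v) for v in(a,b,c)])
E
```

```text
[498.106 -69.105] 25.41442047702751 26.669782027532776 -62.49714111159735 [np.float64(44.033788565758385), np.float64(44.4301895735386), np.float64(31.661096000697942)]
[498.29  -68.847] 25.550287827299414 26.786471138473114 -64.6188347589294 [np.float64(61.567212451532235), np.float64(61.26471986823303), np.float64(47.540382782860796)]
```

```bash
python3 -c "
from h import *
rel((498.3,-69,8),116.5)"
```

```text
t8.50 tcp [498.2 -72.3 133.4] jaw 117.32 F [ 0.41 -0.41 -0.06] M [-0.01 -0.01  0.05] gap 58.9 q [-0.32  0.13  1.79 -0.    1.22 -2.36]
shift [0.418 0.01  0.006] turn 0.009136236509540494
```

Emit:
jog_arm([
  [[0,0.009,0.004,0.009,1],[0.06,0.009,0.004,0.009,1],[0.12,0.009,0.004,0.009,1],[0.2,0.009,0.004,0.009,1],[0.28,0.009,0.004,0.009,1],[0.36,0.009,0.004,0.009,1],[0.4,0.009,0.004,0.009,1],[0.415,0.009,0.004,0.009,1]],
])

```text
t: 9.5
tcp_pos: [497.9, -68.7, 8.7]
tool_rot: [2.401, 1.57, 2.865]
force: [0.3, 0.3, -0.9]
finger_gap: 1.001
```

Emit:
jog_arm([
  [[0,0,0,0,0.45],[0,0,0,0,0.45],[0,0,0,0,0.45],[0,0,0,0,0.45],[0,0,0,0,0.45],[0,0,0,0,0.45],[0,0,0,0,0.45],[0,0,0,0,0.45]],
])

```text
t: 10.5
tcp_pos: [498.5, -68.7, 9.5]
tool_rot: [-0.915, 1.57, -0.45]
force: [0.4, 0.3, 2.2]
finger_gap: 0.531
```

```bash
python3 -c "
from h import *
rel((498.3,-69,8),116.5)
import cv2
for n,(a,b,c,d) in dict(scene=(130,230,200,320),wrist=(0,400,0,640)).items():
  p,_=r.snapshot(n);p=p[a:b,c:d];cv2.imwrite('pics/g1_'+n+'.png',p if n=='wrist' else cv2.resize(p,None,fx=6,fy=6,interpolation=2))
"
```

```text
t10.50 tcp [498.5 -68.7   9.5] jaw 116.65 F [0.45 0.27 2.25] M [-0.    0.02  0.07] gap 49.9 q [-0.31  0.31  1.87 -0.    0.96 -2.34]
shift [ 0.005 -0.001 -0.001] turn 0.0016816894234618
```

View pics/g1_scene.png

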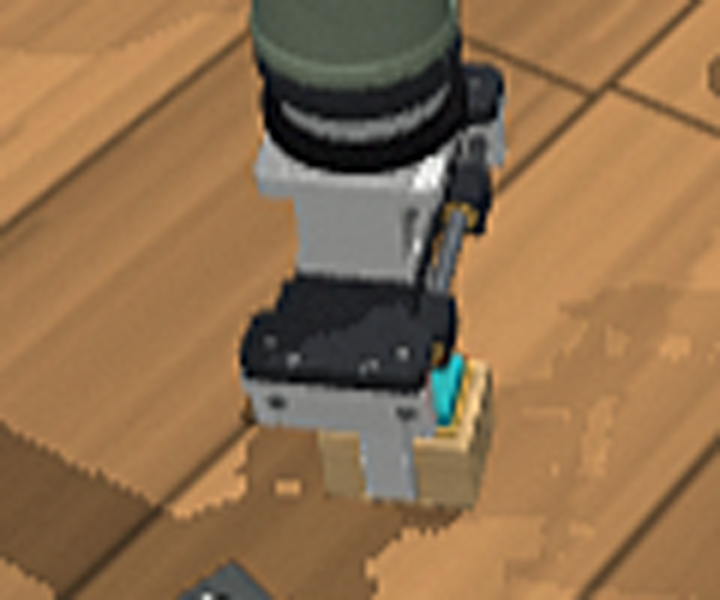

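View pics/g1_wrist.png

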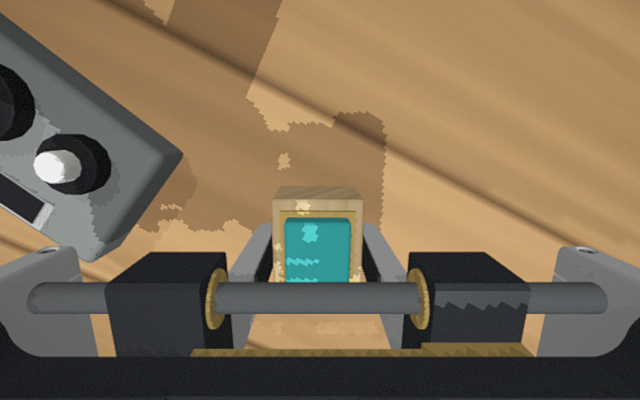

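Emit:
jog_arm([
  [[-0.05,0,0,0,0.45],[-0.15,0,0,0.1,0.45],[-0.25,0,0,0.2,0.45],[-0.35,0,0,0.31,0.45],[-0.35,0,0,0.42,0.45],[-0.35,0,0,0.53,0.45],[-0.35,0,0,0.64,0.45],[-0.35,0,0,0.75,0.45]],
])

```text
t: 11.6
tcp_pos: [497.3, -68.2, 114.2]
tool_rot: [-2.837, 1.569, 2.728]
force: [-0.1, 0.0, -1.8]
finger_gap: 0.532
```

```bash
python3 -c "
from h import *
rel((540,59,110),85.4)"
```

```text
t11.60 tcp [497.3 -68.2 114.2] jaw 48.82 F [-0.07  0.02 -1.84] M [-0.04  0.01 -0.03] gap 50.0 q [-0.31  0.15  1.81  0.    1.18 -1.16]
shift [ 0.014  0.413 -0.172] turn -0.40645227966446573
```

Emit:
jog_arm([
  [[0,0.05,-0.02,0.1,0.45],[0,0.1,-0.04,0.21,0.45],[0,0.15,-0.06,0.32,0.45],[0,0.2,-0.08,0.43,0.45],[0,0.25,-0.1,0.54,0.45],[0,0.3,-0.13,0.65,0.45],[0,0.36,-0.15,0.76,0.45],[0,0.4,-0.17,0.87,0.45]],
])

```text
t: 12.6
tcp_pos: [537.5, 56.5, 114.2]
tool_rot: [-1.336, 1.57, 2.863]
force: [0.7, -0.6, -2.7]
finger_gap: 0.532
```

```bash
python3 -c "
from h import *
rel((540,62,110),85.4)"
```

```text
t12.60 tcp [537.5  56.5 114.2] jaw -29.46 F [ 0.66 -0.59 -2.65] M [-0.04  0.13 -0.02] gap 50.0 q [-0.06  0.23  1.72  0.    1.2   0.46]
shift [ 0.014 -0.002 -0.02 ] turn 0.7237951978778635
```

Emit:
jog_arm([
  [[0,0,-0.01,0.1,0.45],[0,0,-0.02,0.21,0.45],[0,0,-0.02,0.32,0.45],[0,0,-0.02,0.43,0.45],[0,0,-0.02,0.54,0.45],[0,0,-0.02,0.65,0.45],[0,0,-0.02,0.724,0.45],[0,0,-0.02,0.724,0.45]],
])

```text
t: 13.6
tcp_pos: [540.3, 60.9, 114.1]
tool_rot: [-0.036, 1.57, 3.031]
force: [0.1, -0.4, -1.7]
finger_gap: 0.53
```

```bash
python3 -c "
from h import *
import cv2
rel((540,62,110),85.4)
i=r.camera_info('wrist');np.savez('w2.npz',K=i['intrinsics'],T=i['extrinsics'])
p,d=r.snapshot('wrist');cv2.imwrite('pics/f1.png',p);np.save('f1d.npy',d)
"
```

```text
t13.60 tcp [540.3  60.9 114.1] jaw -94.23 F [ 0.08 -0.44 -1.71] M [-0.01  0.12 -0.01] gap 49.8 q [-0.05  0.24  1.71  0.    1.2   1.6 ]
shift [ 0.014 -0.004  0.001] turn 0.0040754992130157715
```

View pics/f1.png

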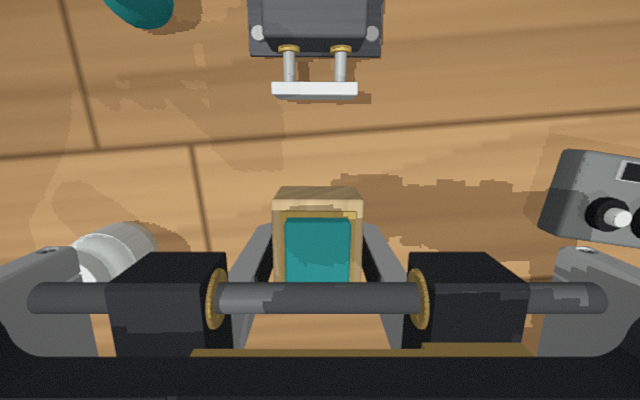

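The wrist view now has the plinth at (318,230) and the stop plate at (315,88), nearly parallel and centred. I'll enlarge the stop.

```bash
python3 -c "
import cv2
p=cv2.imread('pics/f1.png');cv2.imwrite('pics/f1c.png',cv2.resize(p[40:110,255:375],None,fx=6.5,fy=6.5,interpolation=2));cv2.imwrite('pics/f1p.png',cv2.resize(p[175:275,255:375],None,fx=6,fy=6,interpolation=2))"
```

```text
(no output)
```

View pics/f1c.png

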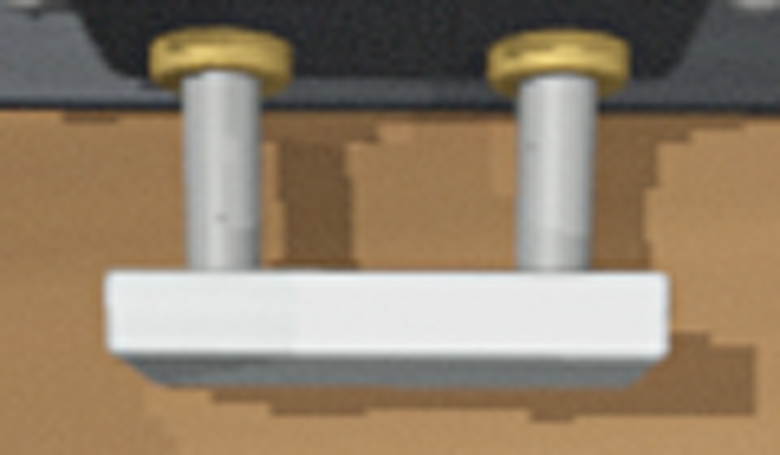

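View pics/f1p.png

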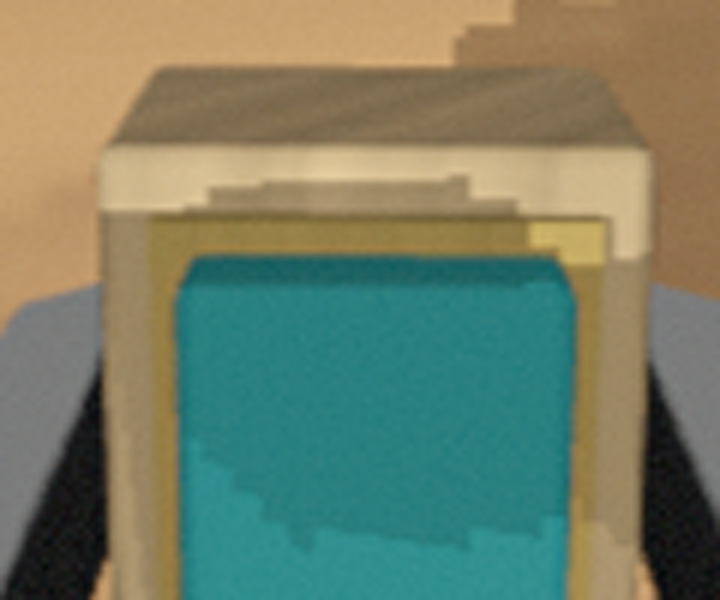

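```bash
python3 - <<'E'
from h import *
w=np.load('w2.npz');i=dict(intrinsics=w['K'],extrinsics=w['T'])
def L(pts,s,off,z):
    P=np.array([ray('',crop(u,s,off),z,i)[:2] for u in pts]);d=P[0]-P[1]
    print(P.mean(0),np.linalg.norm(d),"yaw",np.degrees(np.arctan2(-d[0],d[1])))
L([(106,357),(669,358)],6.5,(255,40),44)
L([(106,271),(669,271)],6.5,(255,40),44)
L([(102,148),(651,147)],6,(255,175),144.6)
L([(155,68),(593,68)],6,(255,175),104.6)
E
```

```text
[634.266  56.288] 70.25003402234034 yaw -4.286735354809396
[644.35   55.527] 69.53867675794505 yaw -4.188432621245731
[571.475  58.537] 47.98879318187066 yaw -4.10004745062022
[570.731  58.781] 48.13055506292549 yaw -4.205143816731189
```

Emit:
jog_arm([
  [[0.0,-0.006,-0.1,0,0.45],[0.08,-0.006,-0.167,0,0.45],[0.16,-0.006,-0.167,0,0.45],[0.24,-0.006,-0.167,0,0.45],[0.3,-0.006,-0.167,0,0.45],[0.325,-0.006,-0.167,0,0.45],[0.34,-0.006,-0.167,0,0.45],[0.34,-0.006,-0.167,0,0.45]],
])

```text
t: 14.65
tcp_pos: [591.5, 58.8, 12.7]
tool_rot: [-3.112, 1.57, -0.045]
force: [0.2, 0.5, -1.4]
finger_gap: 0.529
```

```bash
python3 -c "
from h import *
import cv2
st()
i=r.camera_info('wrist');np.savez('w3.npz',K=i['intrinsics'],T=i['extrinsics'])
p,d=r.snapshot('wrist');cv2.imwrite('pics/f2.png',cv2.resize(p[100:300,220:420],None,fx=3,fy=3,interpolation=2))
st()"
```

```text
t14.65 tcp [591.5  58.8  12.7] jaw -94.3 F [ 0.15  0.49 -1.44] M [-0.04  0.16 -0.02] gap 49.7 q [-0.05  0.47  1.64  0.    1.04  1.6 ]
t14.70 tcp [591.8  58.8  13. ] jaw -94.3 F [ 0.08 -0.35 -2.01] M [-0.05  0.16 -0.02] gap 49.9 q [-0.05  0.47  1.63  0.    1.04  1.6 ]
```

View pics/f2.png

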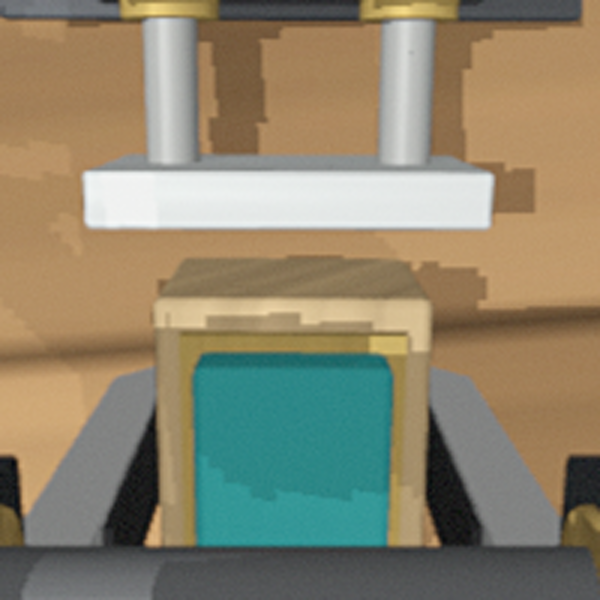

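Emit:
jog_arm([
  [[0.004,-0.003,0,0,0.45],[0.007,-0.003,0,0,0.45],[0.009,-0.003,0,0,0.45],[0.01,-0.003,0,0,0.45],[0.011,-0.003,0,0,0.45],[0.011,-0.003,0,0,0.45],[0.011,-0.003,0,0,0.45],[0.011,-0.003,0,0,0.45]],
])

```text
t: 15.7
tcp_pos: [591.3, 59.7, 9.6]
tool_rot: [3.099, 1.571, -0.118]
force: [-3.9, -0.3, 6.0]
finger_gap: 0.532
```

```bash
python3 -c "
from h import *
st()"
```

```text
t15.70 tcp [591.3  59.7   9.6] jaw -94.31 F [-3.9  -0.28  6.01] M [0.03 0.71 0.04] gap 50.0 q [-0.04  0.47  1.64 -0.    1.03  1.6 ]
```

Emit:
jog_arm([
  [[-0.003,0,0,0,0.45],[-0.003,0,0,0,0.62],[-0.003,0,0,0,0.62],[-0.003,0,0,0,0.62],[-0.003,0,0,0,0.45],[-0.003,0,0,0,0.45],[-0.003,0,0,0,0.45],[-0.003,0,0,0,0.45]],
])

```text
t: 16.7
tcp_pos: [591.3, 59.7, 9.8]
tool_rot: [3.04, 1.571, -0.177]
force: [0.2, -0.1, -0.1]
finger_gap: 0.533
```

```bash
python3 -c "
from h import *
st()"
```

```text
t16.70 tcp [591.3  59.7   9.8] jaw -94.31 F [ 0.24 -0.1  -0.09] M [-0.   0.1  0. ] gap 50.1 q [-0.04  0.47  1.64 -0.    1.03  1.6 ]
```

Emit:
jog_arm([
  [[0,0,-0.005,0,0.45],[0,0,-0.01,0,0.45],[0,0,-0.015,0,0.45],[0,0,-0.02,0,0.45],[0,0,-0.025,0,0.45],[0,0,-0.03,0,0.45],[0,0,-0.035,0,0.45],[0,0,-0.035,0,0.45]],
])

```text
t: 17.7
tcp_pos: [602.1, 58.9, 9.9]
tool_rot: [-3.077, 1.57, -0.011]
force: [-2.4, 0.1, 4.0]
finger_gap: 0.529
```

```bash
python3 -c "
from h import *
import cv2
st()
p,d=r.snapshot('wrist');cv2.imwrite('pics/f3.png',cv2.resize(p[100:300,220:420],None,fx=3,fy=3,interpolation=2))
"
```

```text
t17.70 tcp [602.1  58.9   9.9] jaw -94.32 F [-2.45  0.1   4.02] M [ 0.05  0.73 -0.03] gap 49.7 q [-0.05  0.49  1.61  0.    1.04  1.6 ]
```

View pics/f3.png

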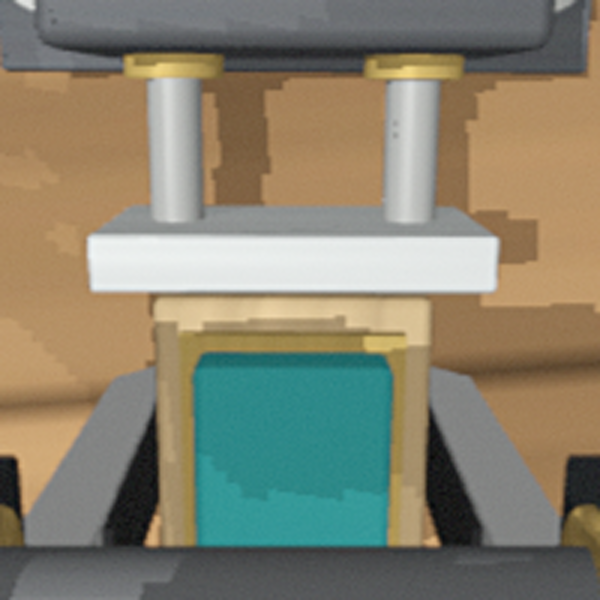

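Emit:
jog_arm([
  [[-0.0025,0,0,0,0.45],[-0.0025,0,-0.005,0,0.45],[-0.0025,0,-0.01,0,0.45],[-0.0025,0,-0.015,0,0.45],[-0.0025,0,-0.02,0,0.45],[-0.0025,0,-0.025,0,0.45],[-0.0025,0,-0.03,0,0.45],[-0.0025,0,-0.03,0,0.45]],
])

```text
t: 18.75
tcp_pos: [609.7, 58.2, 10.2]
tool_rot: [0.147, 1.569, -3.07]
force: [-4.4, -0.9, -1.5]
finger_gap: 0.53
```

```bash
python3 -c "
from h import *
st()
"
```

```text
t18.75 tcp [609.7  58.2  10.2] jaw -94.31 F [-4.43 -0.93 -1.49] M [-0.21  0.94  0.05] gap 49.8 q [-0.05  0.5   1.59 -0.    1.05  1.6 ]
```

Emit:
jog_arm([
  [[0.001,0,-0.004,0,0.45],[0.001,0,-0.008,0,0.45],[0.001,0,-0.012,0,0.45],[0.001,0,-0.016,0,0.45],[0.001,0,-0.02,0,0.45],[0.001,0,-0.024,0,0.45],[0.001,0,-0.024,0,0.45],[0.001,0,-0.024,0,0.45]],
])

```text
t: 19.75
tcp_pos: [615.2, 57.8, 9.9]
tool_rot: [0.077, 1.565, -3.14]
force: [-9.2, -0.8, 2.4]
finger_gap: 0.532
```

```bash
python3 -c "
from h import *
import cv2
st()
p,d=r.snapshot('wrist');cv2.imwrite('pics/f4.png',cv2.resize(p[100:300,220:420],None,fx=3,fy=3,interpolation=2))
p,d=r.snapshot('side');cv2.imwrite('pics/f4s.png',cv2.resize(p[160:260,220:340],None,fx=6,fy=6,interpolation=2))
st()
"
```

```text
t19.75 tcp [615.2  57.8   9.9] jaw -94.29 F [-9.22 -0.78  2.45] M [-0.07  1.64  0.08] gap 50.0 q [-0.05  0.52  1.57 -0.    1.06  1.6 ]
t19.85 tcp [615.1  57.9   9.9] jaw -94.29 F [-9.19 -0.34  3.12] M [-0.12  1.61  0.02] gap 49.7 q [-0.05  0.52  1.57 -0.    1.06  1.6 ]
```

View pics/f4.png

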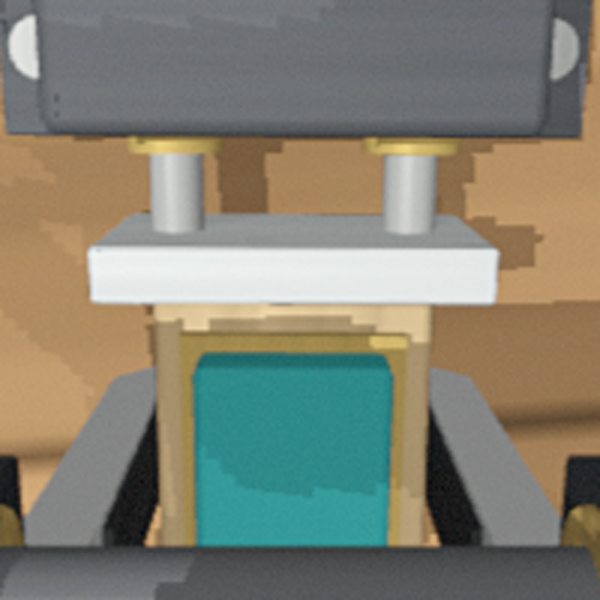

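View pics/f4s.png

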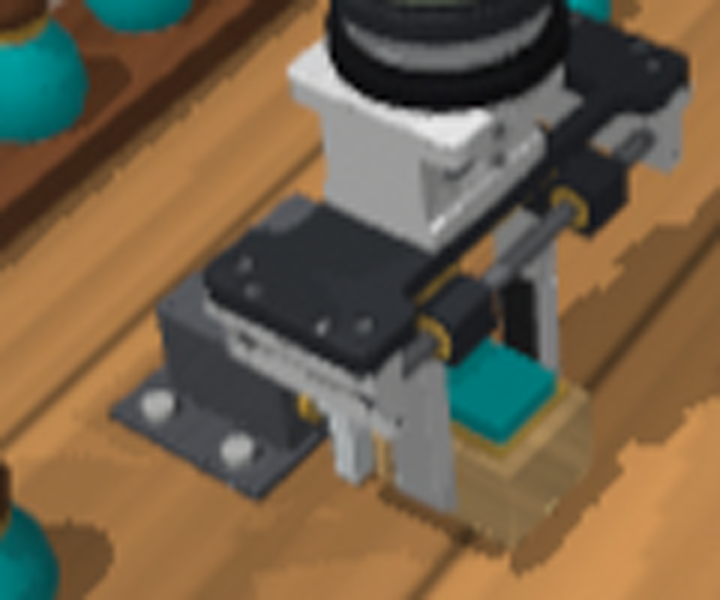

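```bash
python3 - <<'E'
from h import *
i=r.camera_info('wrist')
for rows in ((303,303),(248,248)):
    P=np.array([ray('',crop(u,3,(220,100)),44,i)[:2] for u in ((90,rows[0]),(497,rows[1]))]);d=P[0]-P[1];print(P.mean(0),np.linalg.norm(d),np.degrees(np.arctan2(-d[0],d[1])))
E
```

```text
[646.586  55.341] 69.43566333664073 -4.274310684016326
[656.092  54.638] 68.36572031181603 -4.269189441577526
```

Emit:
jog_arm([
  [[-0.001,0,-0.002,0,0.45],[-0.001,0,-0.0035,0,0.45],[-0.001,0,-0.0035,0,0.45],[-0.001,0,-0.0035,0,0.45],[-0.001,0,-0.0035,0,0.45],[-0.001,0,-0.0035,0,0.45],[-0.001,0,-0.0035,0,0.45],[-0.001,0,-0.0035,0,0.45]],
])

```text
t: 20.85
tcp_pos: [615.7, 57.8, 10.0]
tool_rot: [0.067, 1.564, 3.133]
force: [-9.3, -0.8, 3.1]
finger_gap: 0.529
```

```bash
python3 -c "
from h import *
import cv2
st()
p,d=r.snapshot('wrist');cv2.imwrite('pics/f5.png',cv2.resize(p[100:300,220:420],None,fx=3,fy=3,interpolation=2))
p,d=r.snapshot('scene');cv2.imwrite('pics/f5s.png',p)
st()
"
```

```text
t20.85 tcp [615.7  57.8  10. ] jaw -94.29 F [-9.31 -0.75  3.1 ] M [-0.04  1.64  0.05] gap 49.7 q [-0.05  0.52  1.56 -0.    1.07  1.6 ]
t20.95 tcp [615.7  57.8  10. ] jaw -94.29 F [-10.21  -0.41   3.86] M [-0.13  1.7   0.09] gap 49.7 q [-0.05  0.52  1.56 -0.    1.07  1.6 ]
```

View pics/f5.png

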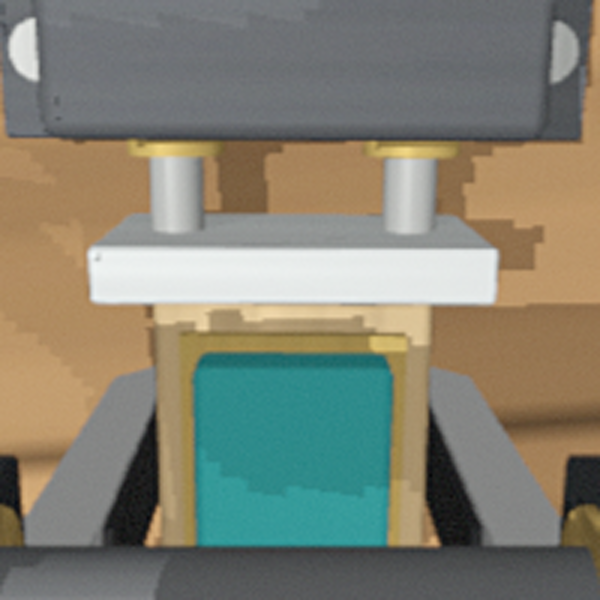

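View pics/f5s.png

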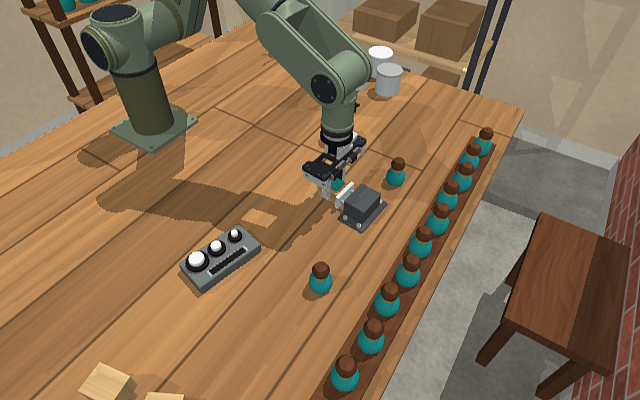

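Emit:
jog_arm([
  [[-0.001,0,-0.001,0,0.45],[-0.002,0,-0.0015,0,0.45],[-0.002,0,-0.0015,0,0.45],[-0.002,0,-0.0015,0,0.45],[-0.002,0,-0.0015,0,0.45],[-0.002,0,-0.0015,0,0.45],[-0.002,0,-0.0015,0,0.45],[-0.002,0,-0.0015,0,0.45]],
])

```text
t: 21.95
tcp_pos: [615.6, 57.8, 10.0]
tool_rot: [0.054, 1.563, 3.12]
force: [-9.3, -0.6, 0.7]
finger_gap: 0.528
```

```bash
python3 -c "
from h import *
import cv2
st();c=r.camera_info('wrist')
p,d=r.snapshot('wrist');cv2.imwrite('pics/f6.png',cv2.resize(p[100:300,220:420],None,fx=3,fy=3,interpolation=2))
for rows in (303,248):
    P=np.array([ray('',crop(u,3,(220,100)),44,c)[:2] for u in ((90,rows),(497,rows))]);print(P.mean(0))
p,d=r.snapshot('side');cv2.imwrite('pics/f6s.png',cv2.resize(p[160:260,220:340],None,fx=6,fy=6,interpolation=2))
st()
"
```

```text
t21.95 tcp [615.6  57.8  10. ] jaw -94.3 F [-9.28 -0.56  0.68] M [-0.17  1.74  0.1 ] gap 49.6 q [-0.05  0.52  1.56 -0.    1.07  1.6 ]
[647.151  55.297]
[656.662  54.594]
t22.05 tcp [615.7  57.8  10.1] jaw -94.29 F [-9.5  -0.21  0.88] M [-0.08  1.68  0.05] gap 49.6 q [-0.05  0.52  1.56 -0.    1.07  1.6 ]
```

View pics/f6.png

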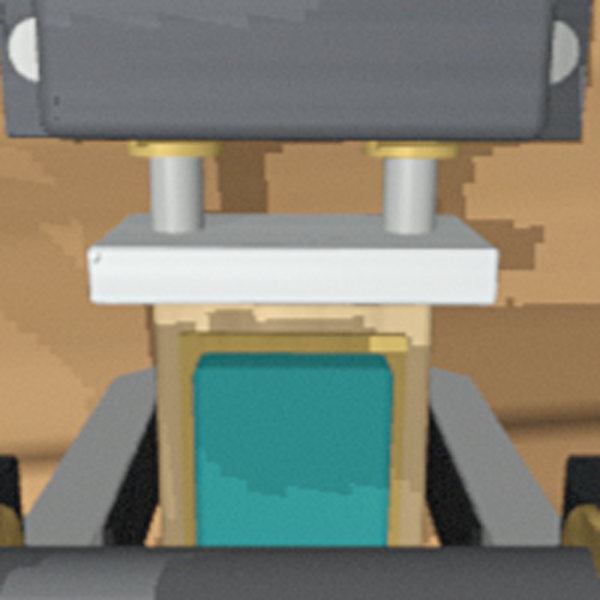

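View pics/f6s.png

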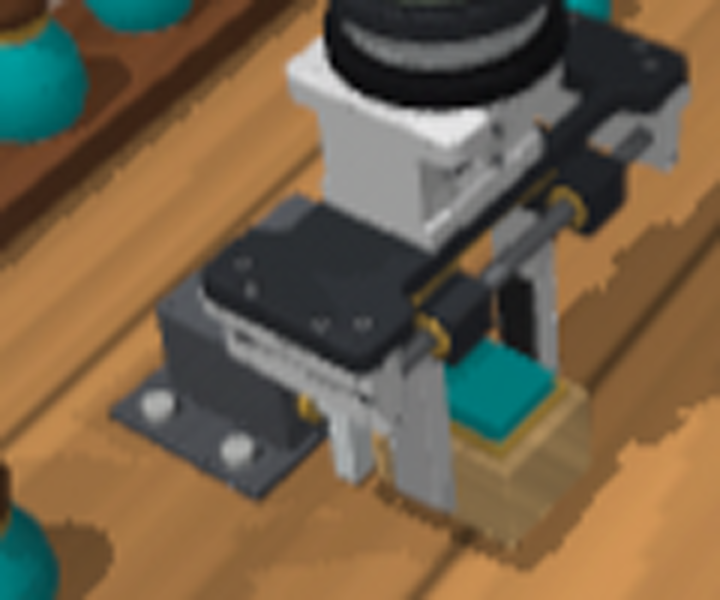

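Emit:
jog_arm([
  [[-0.0005,0,-0.0015,0,0.45],[-0.0005,0,-0.0035,0,0.45],[-0.0005,0,-0.0035,0,0.45],[-0.0005,0,-0.0035,0,0.45],[-0.0005,0,-0.0035,0,0.45],[-0.0005,0,-0.0035,0,0.45],[-0.0005,0,-0.0035,0,0.45],[-0.0005,0,-0.0035,0,0.45]],
])

```text
t: 23.05
tcp_pos: [616.4, 57.8, 10.0]
tool_rot: [0.054, 1.562, 3.121]
force: [-10.4, -0.5, 1.2]
finger_gap: 0.531
```

```bash
python3 -c "
from h import *
import cv2
st()
p,d=r.snapshot('wrist');cv2.imwrite('pics/f7.png',cv2.resize(p[100:300,220:420],None,fx=3,fy=3,interpolation=2))
for k in range(4): r.snapshot('side');print(r.sense()['force'])
p,d=r.snapshot('scene');cv2.imwrite('pics/f7s.png',p)
st()
"
```

```text
t23.05 tcp [616.4  57.8  10. ] jaw -94.29 F [-10.43  -0.51   1.17] M [-0.08  1.78  0.03] gap 49.9 q [-0.05  0.52  1.56 -0.    1.07  1.6 ]
[-10.483  -0.259   0.132]
[-9.288 -0.752  0.707]
[-9.716 -0.478  1.414]
[-10.363  -0.439   1.43 ]
t23.35 tcp [616.4  57.8  10.1] jaw -94.29 F [-10.47  -0.99   1.73] M [-0.11  1.76  0.06] gap 49.9 q [-0.05  0.52  1.56 -0.    1.07  1.6 ]
```

View pics/f7.png

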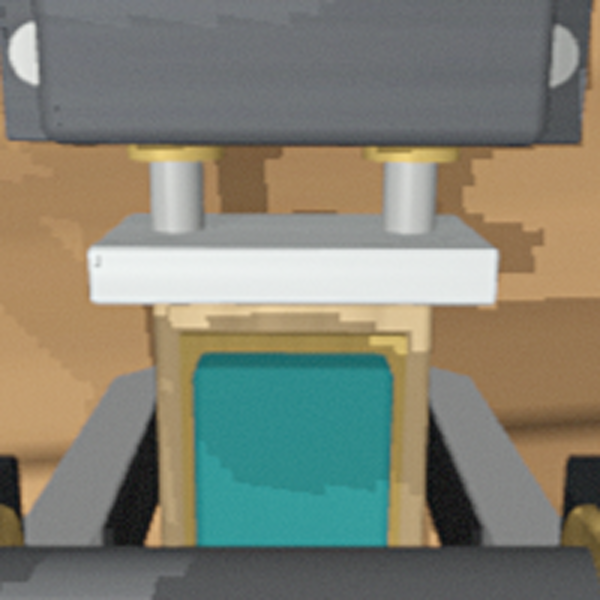

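```bash
python3 -c "
from h import *
r.hand_in();st()"
```

```text
the job is handed in; nothing more can be done
the job is handed in; nothing more can be done
```

The job is handed in at about 23.4 s, with the plinth still gripped and pressed against the stop; `hand_in` gave no verdict.

- **Keys:** I pressed the smallest key down to about 46 mm (7.8 N), let it up, then pressed the largest to 46 mm (14.9 N). A fully pressed key takes 4 N, so both readings mean the key was at the bottom. The middle key was not touched.
- **Plinth:** I carried it over and set it on the table. I released and re-gripped it there so it stood flat, then pushed it slowly against the stop.
- **Push:** The last force readings were 9.3 to 10.5 N horizontally and 0.1 to 1.7 N upwards. Friction on the table may take a small part of the horizontal figure.
- **Stop travel:** The two estimates disagree slightly. By the arm's position from contact it is about 12.2 mm. By the wrist camera it was about 12 to 13 mm just before the last 0.7 mm or so of push, which would make it roughly 13 mm.
- **Alignment:** In the last wrist picture the plinth's end is parallel to the plate and centred within about 0.5 mm. The tool leaned about 0.5° under the load, so the plinth may lean slightly with it. I did not measure its flatness separately.
- **Jar and ornaments:** The arm stayed clear of all three. The ornaments had not moved in a scene picture taken during the push. The jar was hidden behind the arm there, and I did not check any of them again at the end.

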